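# Draw out the amber paperweight's cooling tray

### The arm

A 6-joint arm with a two-finger parallel gripper is mounted at the origin on the work surface. World frame = base frame: x ahead of the robot, y to its left, z up, the work surface at z = 0. Lengths are in m, angles in degrees, forces in N, time in s.
With the tool pointing down it reaches from about 0.3 to 0.75 m from the base axis. Payload 8.5 kg.
Tool frame: the origin (TCP) lies on the mounting face of the last link; the fingertips stand 173 mm ahead of it and the grasp point (between the pads) lies 155 mm ahead of it (env.tips_ahead is the distance from the TCP to the fingertips, in m); z points along the fingers, x is the direction in which the jaws open and shut, and the axes are right-handed (so a half turn about z gives the same grasp; the last joint's range is limited). The gripper opens to 85 mm and grips with 20 to 120 N. Pads are 22 mm wide; open, the fingers measure 114 mm over their backs; the gripper's body (76 mm by 85 mm) begins 54 mm behind the grasp point. The pads swing forward as they close: fully open they stand 13 mm farther back than shut.
Start: joints at [61.92, 21.807, 74.336, -0, 83.858, -12.336], TCP at [0.149, 0.529, 0.405] pointing down, gripper open.
Joint ranges: [-178.18, 178.18], [-50.72, 133.34], [12.68, 142.11], [-81.47, 261.47], [9.98, 163.14], [-165.26, 165.26]. Speed limits (degrees/s): [136.94, 136.94, 180, 180, 180, 180].

### API

Orientations are given as a 3x3 rotation matrix whose columns are the frame's x, y, z axes.
In Python, from rig import env gives the robot as it stands. The module is installed in compiled form; this text tells all that it offers.
- The arm moves only by the tool step_arm, never from a script. Its argument "increments" is a list of rows, each an object of numbers: "x", "y", "z": the shift along the tool's x, y, z in cm; "wx", "wy", "wz": the turn, a rotation vector about the tool's x, y, z in rad; "gripper": the finger opening in cm, from 0 to 8.54. A call has 1 to 20 rows; each row shifts and turns the commanded pose from where the row before left it, along the tool's axes as they then stand; what a row does not reach is not made up. A row lasts 1/10 s, in which the tool goes at most 50 mm and 8.59 degrees, less where a joint would pass 70% of its speed; a pose out of reach is approached as far as the arm can. A call with a gripper value outside its range is refused whole. The fingers move at their own pace and stop on an object; "newtons" is the grip in N (left out, the last holds). Time passes only in rows, so rows that do not move let the fingers close. It gives the time, the measured TCP pose, the force and the opening at its end, in the units of the state.
- env.observe(): the state, without advancing time (a new reading comes with each control period).
- env.get_image(name): name is "scene" or "top" or "wrist"; returns a dict with "color" (480x640x3 uint8, blue, green, red), "camera_matrix" (3x3 intrinsics, pixels), "rvec" (rotation vector, rad) and "tvec" (3), from world to camera coordinates, as OpenCV has them. Camera axes: x right, y down, z forward; pixel columns grow to the right and rows downward; lengths in m; the calibration is good to about 2 mm. A picture is of the moment at which its call begins. There is no depth.
- env.close_job(): hands the job in, once; it reports no verdict.
The state is a dict: "time_s": time; "q": joint angles; "qvel": joint speeds; "joint_efforts": joint torques, N m; "position": TCP position; "tool_rot": TCP orientation; "ft_force": force on the tool from outside, world axes, zero at the start; "wrist_torque": the same for the moment, N m; "grip_width": finger opening in m.
Only numpy, scipy, OpenCV 4.12 (cv2) and the standard library are available. Lean on these libraries where they do the work, as an engineer would, in place of code of your own. Each camera call takes 0.05 s, during which the arm holds its last target. There are 200 camera calls.

### The job

Ready the cooling rack for unloading: hook a fingertip behind the lip of the tray that carries the amber paperweight and draw that tray all the way out to its stop, and push the other two trays fully home with the fingertips. Do not pinch the lips, do not touch, lift or topple the glass, and leave the other things on the bench alone.

Things in the scene. Friction and masses are not known exactly. Their poses are not given: they have to be found in the camera images.
- rack: Steel cooling rack fixed to the bench: base plate 200 x 390 mm (x by y), upright back plate 58 mm high, four low rails 34 mm high; no roof. Origin: centre of its underside, on the bench. Its +x points to its back, -x to its front (towards the robot), y to its left; it may stand turned by up to 0.3 rad. Three aluminium trays slide on it towards its -x, at y = +125 mm (left), 0 (middle) and -125 mm (right).
- tray_left (a joint): Slide of the left tray, in m: 0 = fully home (stop), 0.12 = drawn fully out (stop); grows towards the rack's -x. It stays where it is left; it takes about 2.5 to 4 N to move. The tray's floor is 100 mm wide and 184 mm long, its top 22 mm above the bench, with 10 mm side rims.
- tray_middle (a joint): Slide of the middle tray, in m: 0 = fully home (stop), 0.12 = drawn fully out (stop); grows towards the rack's -x. It stays where it is left; it takes about 2.5 to 4 N to move. The tray's floor is 100 mm wide and 184 mm long, its top 22 mm above the bench, with 10 mm side rims.
- tray_right (a joint): Slide of the right tray, in m: 0 = fully home (stop), 0.12 = drawn fully out (stop); grows towards the rack's -x. It stays where it is left; it takes about 2.5 to 4 N to move. The tray's floor is 100 mm wide and 184 mm long, its top 22 mm above the bench, with 10 mm side rims.
- lip_left (a point): Top edge, middle, of the upright lip across the front end of the left tray, 60 mm above the bench. The lip is a flat plate 100 mm wide (rack y), 6 mm thick (3 mm either side of this point) and 38 mm high above the tray's floor, rust-brown in front, bare metal behind. Axes as the rack's; it travels with the tray: at joint value 0 it lies 102 mm before the rack's origin along the rack's -x. Behind it (+x) at least 55 mm of tray floor lie free before the glass piece.
- lip_middle (a point): Top edge, middle, of the upright lip across the front end of the middle tray, 60 mm above the bench. The lip is a flat plate 100 mm wide (rack y), 6 mm thick (3 mm either side of this point) and 38 mm high above the tray's floor, rust-brown in front, bare metal behind. Axes as the rack's; it travels with the tray: at joint value 0 it lies 102 mm before the rack's origin along the rack's -x. Behind it (+x) at least 55 mm of tray floor lie free before the glass piece.
- lip_right (a point): Top edge, middle, of the upright lip across the front end of the right tray, 60 mm above the bench. The lip is a flat plate 100 mm wide (rack y), 6 mm thick (3 mm either side of this point) and 38 mm high above the tray's floor, rust-brown in front, bare metal behind. Axes as the rack's; it travels with the tray: at joint value 0 it lies 102 mm before the rack's origin along the rack's -x. Behind it (+x) at least 55 mm of tray floor lie free before the glass piece.
- amber_weight: Amber (orange-yellow) glass paperweight, a dome 68 mm across and 45 mm high, loose, standing on one of the three trays (which one varies). Origin: centre of its underside; z up.
- green_weight: Dark green glass paperweight, a dome 68 mm across and 45 mm high, loose, standing on one of the three trays (which one varies). Origin: centre of its underside; z up.
- blue_tumbler: Blue open glass tumbler, 66 mm across the rim and 60 mm high, loose, standing on one of the three trays (which one varies). Origin: centre of its underside; z up.
- frit_jar: Jar with a black lid, 60 mm across, 90 mm high, standing on the dark marble slab to the left (slab 220 x 200 x 30 mm). Leave alone. Origin: centre of its underside.
- paddle: Wooden-handled flat spatula lying on the dark marble slab. Leave alone. Origin: under its middle.
- brass_mould: Brass mould, round, 68 mm across, 60 mm high, on the bench to the right. Leave alone. Origin: centre of its underside.
- wood_block: Dark wooden block, 90 x 60 x 50 mm, on the bench to the right. Leave alone. Origin: centre of its underside.
- brush: Brush lying on the bench to the right. Leave alone. Origin: under its middle.
Things that resemble listed ones, but are neither listed nor needed, are in the scene too. Leave any pink look-alike of the amber_weight alone.

How it is judged:
By the outcome, as a careful person would: the job done as asked, in the order asked, and still so for the second after the job is handed in, with the robot touching nothing.
It also fails if it takes over 64 s, if anything falls off the work surface, if the arm or the gripper's body presses on something with over 40 N, if the wrist force passes 120 N, or if a joint passes its speed limit or range.

## Working session

There is one attempt and no reset: what is moved stays moved. The work goes in short steps, Python scripts to look and compute and a tool call to move; the robot and the scene stay as the last step left them, time stands still between calls to the robot, and variables do not carry over. Pictures are saved under pics/ and viewed, about 8 in all and at most 12, crops included, and the job is handed in when it is done.

Besides the shell and the picture viewer there is one more tool, called after "Request:" in YAML: its name, and indented under it one key for each argument. step_arm: Moves the arm, as the interface text tells. Its arguments: {"type":"object","properties":{"increments":{"type":"array"},"newtons":{"type":"number"}},"required":["increments"]}

```bash
mkdir -p pics
cat > h.py <<'E'
import numpy as np, cv2
from rig import env
def grab(n,f=None):
    im=env.get_image(n)
    if f: cv2.imwrite('pics/'+f,im['color'])
    return im
def ray(im,px,z):
    K=np.array(im['camera_matrix']);R=cv2.Rodrigues(np.array(im['rvec'],float))[0];t=np.array(im['tvec'],float).ravel()
    c=-R.T@t; out=[]
    for u,v in px:
        d=R.T@np.linalg.solve(K,[u,v,1.]); out.append(c+d*(z-c[2])/d[2])
    return np.array(out)
def proj(im,P):
    return cv2.projectPoints(np.array(P,float).reshape(-1,1,3),np.array(im['rvec'],float),np.array(im['tvec'],float),np.array(im['camera_matrix']),None)[0].reshape(-1,2)
E
python3 - <<'E'
from h import *
for n in('top','scene'):
    im=grab(n,n+'0.png'); R=cv2.Rodrigues(np.array(im['rvec'],float))[0]
    print(n,-R.T@np.array(im['tvec']).ravel())
s=env.observe();print(s['time_s'],s['position'],s['tool_rot'],s['ft_force'],s['grip_width'],env.tips_ahead)
E
```

```text
top [ 0.36473462 -0.01205687  1.4663966 ]
scene [1.41115157 0.43404585 1.12973108]
0.1 [0.14923987 0.52932814 0.4041796 ] [[ 2.71358224e-01  9.62478238e-01 -5.97048645e-04]
 [ 9.62477600e-01 -2.71358751e-01 -1.13948543e-03]
 [-1.25874430e-03 -2.65437204e-04 -9.99999173e-01]] [0.44494293 0.33649846 0.46225514] 0.08510698910941199 0.1734
```

View pics/top0.png

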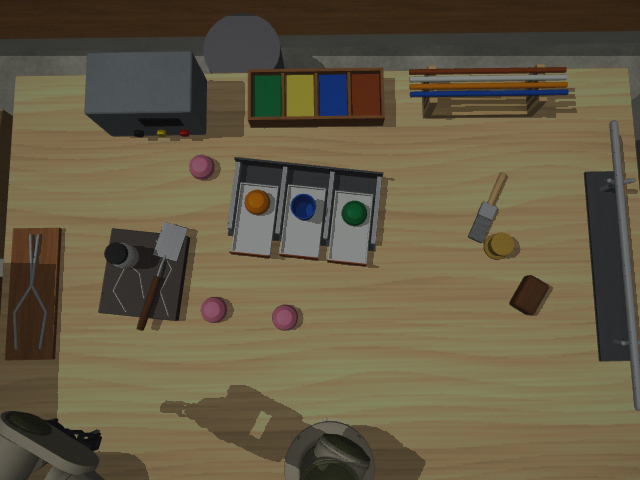

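View pics/scene0.png

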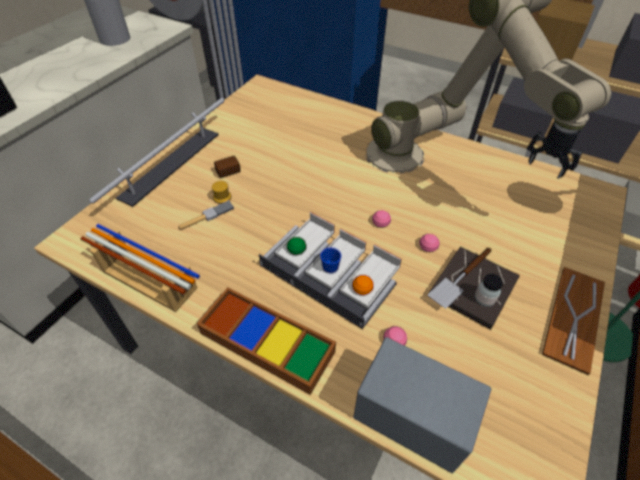

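The top view shows the rack at about (235–382, 160–265). The orange dome at (257,202) is on the left tray, the tumbler at (303,207) on the middle and the green dome at (354,213) on the right. The three pink domes at (202,167), (213,310) and (285,318) stand on the bench and are look-alikes. Amber is the orange one on the left tray, and an enlarged crop should confirm it.

Run:
```python
from h import *
im=grab('top'); c=im['color'][145:280,215:400]
cv2.imwrite('pics/crop1.png',cv2.resize(c,None,fx=4,fy=4,interpolation=cv2.INTER_CUBIC))
```

```text
(no output)
```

View pics/crop1.png

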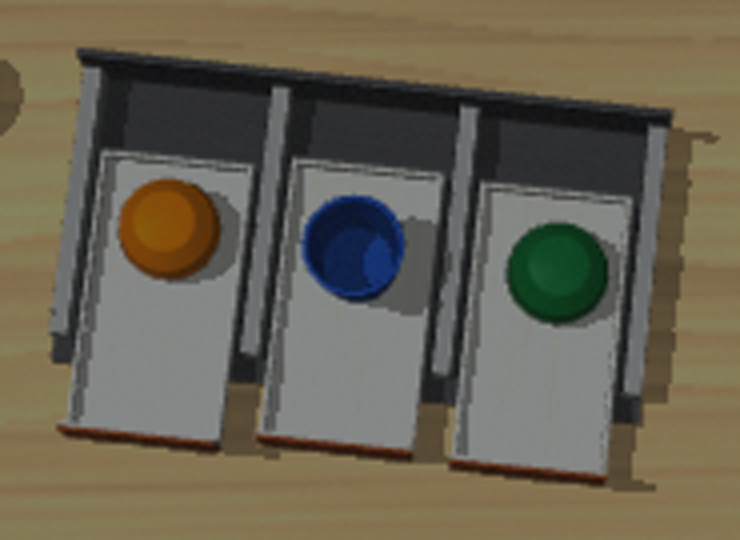

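The crop confirms it: amber on the left tray, at crop (169,228), tumbler in the middle, green on the right. All three trays are partly out, with lip ends at crop (58,428)–(217,446), (257,437)–(412,455) and (450,461)–(605,479).

Run:
```python
from h import *
im=grab('top'); f=lambda L:[(215+a/4,145+b/4) for a,b in L]
B=ray(im,f([(80,50),(670,112)]),.058); d=B[0]-B[1]; L=np.linalg.norm(d)
ey=d/L; ex=np.array([ey[1],-ey[0],0]); print('back',B,L,'yaw',np.arctan2(ex[1],ex[0]))
O=B.mean(0)-ex*.1; print('O',O,ex,ey)
lp=ray(im,f([(58,428),(217,446),(257,437),(412,455),(450,461),(605,479)]),.060)
for i,n in enumerate('LMR'):
    a,b=lp[2*i:2*i+2]; m=(a+b)/2; r=m-O; v=a-b
    print(n,m,np.linalg.norm(v),'rack',r@ex,r@ey,'joint',-.102-r@ex,'yaw',np.arctan2(-v[0],v[1]))
rl=ray(im,f([(60,332),(250,353),(442,374),(634,395)]),.034)-O; print('rail fronts',rl@ex,rl@ey)
g=ray(im,f([(169,228),(354,248),(557,273)]),.03)-O; print('glass',g@ex,g@ey)
```

```text
back [[ 0.78681024  0.2315677   0.058     ]
 [ 0.73894687 -0.15046827  0.058     ]] 0.38502258175286547 yaw -0.12463558734586003
O [0.66365425 0.05298103 0.058     ] [ 0.99224303 -0.12431316  0.        ] [0.12431316 0.99224303 0.        ]
L [0.53289874 0.1934227  0.06      ] 0.10143283366867856 rack -0.14719999232671382 0.12309763804530419 joint 0.04519999232671383 yaw -0.13137729766126394
M [0.52491287 0.06884337 0.06      ] 0.09884696567160958 rack -0.13963706315507346 -0.001508081078187049 joint 0.037637063155073466 yaw -0.1343247541094034
R [ 0.50743442 -0.05301091  0.06      ] 0.09868229171311586 rack -0.1418318453274976 -0.12458994362425609 joint 0.0398318453274976 yaw -0.13431836016239185
rail fronts [-0.08189598 -0.08244756 -0.08286029 -0.08327243] [ 0.18586281  0.06172933 -0.06351608 -0.18858529]
glass [-0.00526329 -0.0055622  -0.00791091] [ 0.12482741  0.00286852 -0.13097429]
```

Request:
step_arm:
  increments:
    - {"wz": -0.072,"gripper": 0}
    - {"wz": -0.072}
    - {"x": -2.02,"y": 3.29}
    - {"x": -2.02,"y": 3.29}
    - {"x": -2.02,"y": 3.29}
    - {"x": -2.02,"y": 3.29}
    - {"x": -2.02,"y": 3.29}
    - {"x": -2.02,"y": 3.29}
    - {"x": -2.02,"y": 3.29}
    - {"x": -2.02,"y": 3.29}
    - {"x": -2.02,"y": 3.29}
    - {"x": -2.02,"y": 3.29}
    - {"x": -2.02,"y": 3.29}
    - {"x": -2.02,"y": 3.29}
    - {"x": -2.02,"y": 3.29}
    - {"x": -2.02,"y": 3.29}
    - {}
    - {}
  newtons: 20

```text
invalid input at $.increments[0]: expected keys x, y, z, wx, wy, wz, gripper
```

Request:
step_arm:
  increments:
    - {"x": 0,"y": 0,"z": 0,"wx": 0,"wy": 0,"wz": -0.072,"gripper": 0}
    - {"x": 0,"y": 0,"z": 0,"wx": 0,"wy": 0,"wz": -0.072,"gripper": 0}
    - {"x": -2.02,"y": 3.29,"z": 0,"wx": 0,"wy": 0,"wz": 0,"gripper": 0}
    - {"x": -2.02,"y": 3.29,"z": 0,"wx": 0,"wy": 0,"wz": 0,"gripper": 0}
    - {"x": -2.02,"y": 3.29,"z": 0,"wx": 0,"wy": 0,"wz": 0,"gripper": 0}
    - {"x": -2.02,"y": 3.29,"z": 0,"wx": 0,"wy": 0,"wz": 0,"gripper": 0}
    - {"x": -2.02,"y": 3.29,"z": 0,"wx": 0,"wy": 0,"wz": 0,"gripper": 0}
    - {"x": -2.02,"y": 3.29,"z": 0,"wx": 0,"wy": 0,"wz": 0,"gripper": 0}
    - {"x": -2.02,"y": 3.29,"z": 0,"wx": 0,"wy": 0,"wz": 0,"gripper": 0}
    - {"x": -2.02,"y": 3.29,"z": 0,"wx": 0,"wy": 0,"wz": 0,"gripper": 0}
    - {"x": -2.02,"y": 3.29,"z": 0,"wx": 0,"wy": 0,"wz": 0,"gripper": 0}
    - {"x": -2.02,"y": 3.29,"z": 0,"wx": 0,"wy": 0,"wz": 0,"gripper": 0}
    - {"x": -2.02,"y": 3.29,"z": 0,"wx": 0,"wy": 0,"wz": 0,"gripper": 0}
    - {"x": -2.02,"y": 3.29,"z": 0,"wx": 0,"wy": 0,"wz": 0,"gripper": 0}
    - {"x": -2.02,"y": 3.29,"z": 0,"wx": 0,"wy": 0,"wz": 0,"gripper": 0}
    - {"x": -2.02,"y": 3.29,"z": 0,"wx": 0,"wy": 0,"wz": 0,"gripper": 0}
    - {"x": 0,"y": 0,"z": 0,"wx": 0,"wy": 0,"wz": 0,"gripper": 0}
    - {"x": 0,"y": 0,"z": 0,"wx": 0,"wy": 0,"wz": 0,"gripper": 0}
  newtons: 20

```text
time_s: 2.0
position: [0.5694, 0.1884, 0.4041]
tool_rot: [[0.132, 0.991, -0.001], [0.991, -0.132, 0.0], [-0.0, -0.001, -1.0]]
ft_force: [0.6, -0.1, 0.4]
grip_width: 0.0004
```

Request:
step_arm:
  increments:
    - {"x": 0,"y": 0,"z": 3.7,"wx": 0,"wy": 0,"wz": 0,"gripper": 0}
    - {"x": 0,"y": 0,"z": 3.7,"wx": 0,"wy": 0,"wz": 0,"gripper": 0}
    - {"x": 0,"y": 0,"z": 3.7,"wx": 0,"wy": 0,"wz": 0,"gripper": 0}
    - {"x": 0,"y": 0,"z": 3.7,"wx": 0,"wy": 0,"wz": 0,"gripper": 0}
    - {"x": 0,"y": 0,"z": 0,"wx": 0,"wy": 0,"wz": 0,"gripper": 0}

```text
time_s: 2.5
position: [0.5673, 0.1897, 0.2527]
tool_rot: [[0.129, 0.992, -0.009], [0.992, -0.129, -0.001], [-0.002, -0.009, -1.0]]
ft_force: [0.0, 0.9, 1.0]
grip_width: 0.0003
```

Run:
```python
from h import *
im=grab('wrist','w1.png'); s=env.observe(); p=np.array(s['position']);R=np.array(s['tool_rot'])
print(p,'tip px',proj(im,p+R[:,2]*.173))
```

```text
[0.56823867 0.18966977 0.25582968] tip px [[321.6932327  301.52483397]]
```

View pics/w1.png

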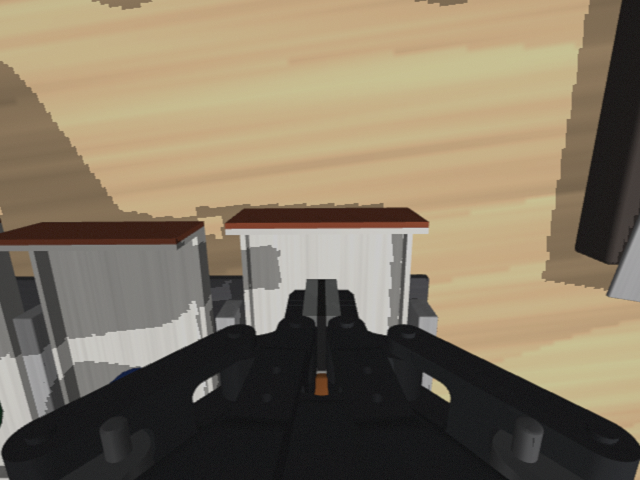

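The wrist view shows the closed tips at about (321,285). They are centred behind the left lip, whose top edge runs (228–428, 230), with free tray floor around them. Next I descend and draw the tray gently.

Request:
step_arm:
  increments:
    - {"x": 0,"y": 0,"z": 2.5,"wx": 0,"wy": 0,"wz": 0,"gripper": 0}
    - {"x": 0,"y": 0,"z": 2.4,"wx": 0,"wy": 0,"wz": 0,"gripper": 0}
    - {"x": 0,"y": 0,"z": 0,"wx": 0,"wy": 0,"wz": 0,"gripper": 0}
    - {"x": 0,"y": 0,"z": 0,"wx": 0,"wy": 0,"wz": 0,"gripper": 0}
    - {"x": 0,"y": -0.5,"z": 0,"wx": 0,"wy": 0,"wz": 0,"gripper": 0}
    - {"x": 0,"y": -0.5,"z": 0,"wx": 0,"wy": 0,"wz": 0,"gripper": 0}
    - {"x": 0,"y": -0.5,"z": 0,"wx": 0,"wy": 0,"wz": 0,"gripper": 0}
    - {"x": 0,"y": -0.3,"z": 0,"wx": 0,"wy": 0,"wz": 0,"gripper": 0}
    - {"x": 0,"y": 0,"z": 0,"wx": 0,"wy": 0,"wz": 0,"gripper": 0}

```text
time_s: 3.45
position: [0.5509, 0.1913, 0.2081]
tool_rot: [[0.13, 0.991, 0.0], [0.991, -0.13, 0.0], [0.0, 0.0, -1.0]]
ft_force: [0.2, 0.2, -0.6]
grip_width: 0.0
```

Request:
step_arm:
  increments:
    - {"x": 0,"y": -0.2,"z": 0,"wx": 0,"wy": 0,"wz": 0,"gripper": 0}
    - {"x": 0,"y": -0.2,"z": 0,"wx": 0,"wy": 0,"wz": 0,"gripper": 0}
    - {"x": 0,"y": -0.2,"z": 0,"wx": 0,"wy": 0,"wz": 0,"gripper": 0}
    - {"x": 0,"y": -0.2,"z": 0,"wx": 0,"wy": 0,"wz": 0,"gripper": 0}
    - {"x": 0,"y": -0.3,"z": 0,"wx": 0,"wy": 0,"wz": 0,"gripper": 0}
    - {"x": 0,"y": -0.3,"z": 0,"wx": 0,"wy": 0,"wz": 0,"gripper": 0}
    - {"x": 0,"y": -0.4,"z": 0,"wx": 0,"wy": 0,"wz": 0,"gripper": 0}
    - {"x": 0,"y": -0.4,"z": 0,"wx": 0,"wy": 0,"wz": 0,"gripper": 0}
    - {"x": 0,"y": -0.4,"z": 0,"wx": 0,"wy": 0,"wz": 0,"gripper": 0}

```text
time_s: 4.35
position: [0.525, 0.1946, 0.2077]
tool_rot: [[0.13, 0.991, -0.0], [0.991, -0.13, -0.0], [-0.0, -0.0, -1.0]]
ft_force: [2.2, -2.0, 1.0]
grip_width: 0.0001
```

Request:
step_arm:
  increments:
    - {"x": 0,"y": -0.4,"z": 0,"wx": 0,"wy": 0,"wz": 0,"gripper": 0}
    - {"x": 0,"y": -0.4,"z": 0,"wx": 0,"wy": 0,"wz": 0,"gripper": 0}
    - {"x": 0,"y": -0.4,"z": 0,"wx": 0,"wy": 0,"wz": 0,"gripper": 0}
    - {"x": 0,"y": -0.4,"z": 0,"wx": 0,"wy": 0,"wz": 0,"gripper": 0}
    - {"x": 0,"y": -0.4,"z": 0,"wx": 0,"wy": 0,"wz": 0,"gripper": 0}
    - {"x": 0,"y": -0.4,"z": 0,"wx": 0,"wy": 0,"wz": 0,"gripper": 0}
    - {"x": 0,"y": -0.4,"z": 0,"wx": 0,"wy": 0,"wz": 0,"gripper": 0}
    - {"x": 0,"y": -0.4,"z": 0,"wx": 0,"wy": 0,"wz": 0,"gripper": 0}
    - {"x": 0,"y": -0.4,"z": 0,"wx": 0,"wy": 0,"wz": 0,"gripper": 0}
    - {"x": 0,"y": -0.3,"z": 0,"wx": 0,"wy": 0,"wz": 0,"gripper": 0}
    - {"x": 0,"y": -0.2,"z": 0,"wx": 0,"wy": 0,"wz": 0,"gripper": 0}
    - {"x": 0,"y": -0.1,"z": 0,"wx": 0,"wy": 0,"wz": 0,"gripper": 0}

```text
time_s: 5.55
position: [0.4836, 0.2002, 0.2077]
tool_rot: [[0.13, 0.991, -0.0], [0.991, -0.13, 0.0], [0.0, -0.0, -1.0]]
ft_force: [2.3, -1.8, -0.7]
grip_width: 0.0002
```

Request:
step_arm:
  increments:
    - {"x": 0,"y": -0.1,"z": 0,"wx": 0,"wy": 0,"wz": 0,"gripper": 0}
    - {"x": 0,"y": -0.2,"z": 0,"wx": 0,"wy": 0,"wz": 0,"gripper": 0}
    - {"x": 0,"y": -0.2,"z": 0,"wx": 0,"wy": 0,"wz": 0,"gripper": 0}
    - {"x": 0,"y": -0.2,"z": 0,"wx": 0,"wy": 0,"wz": 0,"gripper": 0}
    - {"x": 0,"y": -0.1,"z": 0,"wx": 0,"wy": 0,"wz": 0,"gripper": 0}
    - {"x": 0,"y": -0.1,"z": 0,"wx": 0,"wy": 0,"wz": 0,"gripper": 0}

```text
time_s: 6.15
position: [0.4763, 0.201, 0.2079]
tool_rot: [[0.13, 0.991, 0.006], [0.991, -0.13, -0.0], [0.001, 0.006, -1.0]]
ft_force: [15.2, -4.3, -10.0]
grip_width: -0.0
```

15 N against about 3 N of sliding force: the tray is on its stop. The position agrees too, with the lip at about -219 mm in rack x against an expected -222. Next I release, lift and move in front of the middle lip.

Request:
step_arm:
  increments:
    - {"x": 0,"y": 0.3,"z": 0,"wx": 0,"wy": 0,"wz": 0,"gripper": 0}
    - {"x": 0,"y": 0.5,"z": 0,"wx": 0,"wy": 0,"wz": 0,"gripper": 0}
    - {"x": 0,"y": 0.4,"z": 0,"wx": 0,"wy": 0,"wz": 0,"gripper": 0}
    - {"x": 0,"y": 0,"z": 0,"wx": 0,"wy": 0,"wz": 0,"gripper": 0}
    - {"x": 0,"y": 0,"z": -3,"wx": 0,"wy": 0,"wz": 0,"gripper": 0}
    - {"x": 0,"y": 0,"z": -4,"wx": 0,"wy": 0,"wz": 0,"gripper": 0}
    - {"x": 0,"y": 0,"z": 0,"wx": 0,"wy": 0,"wz": 0,"gripper": 0}
    - {"x": -3,"y": 0.2,"z": 0,"wx": 0,"wy": 0,"wz": 0,"gripper": 0}
    - {"x": -3.5,"y": 0.2,"z": 0,"wx": 0,"wy": 0,"wz": 0,"gripper": 0}
    - {"x": -3.5,"y": 0.2,"z": 0,"wx": 0,"wy": 0,"wz": 0,"gripper": 0}
    - {"x": -2.4,"y": 0.2,"z": 0,"wx": 0,"wy": 0,"wz": 0,"gripper": 0}
    - {"x": 0,"y": 0,"z": 0,"wx": 0,"wy": 0,"wz": 0,"gripper": 0}
    - {"x": 0,"y": 0,"z": 0,"wx": 0,"wy": 0,"wz": 0,"gripper": 0}

```text
time_s: 7.45
position: [0.4784, 0.0757, 0.2774]
tool_rot: [[0.131, 0.991, -0.001], [0.991, -0.131, 0.0], [0.0, -0.001, -1.0]]
ft_force: [1.0, 0.5, -0.4]
grip_width: 0.0003
```

Run:
```python
from h import *
im=grab('wrist','w2.png'); t=grab('top')
c=t['color'][145:300,215:400]
w=cv2.resize(im['color'],None,fx=.6,fy=.6)
c=cv2.resize(c,None,fx=2.2,fy=2.2,interpolation=cv2.INTER_CUBIC); H=max(w.shape[0],c.shape[0])
pad=lambda a:cv2.copyMakeBorder(a,0,H-a.shape[0],0,0,cv2.BORDER_CONSTANT)
cv2.imwrite('pics/m2.png',np.hstack([pad(w),pad(c)]))
```

```text
(no output)
```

View pics/m2.png

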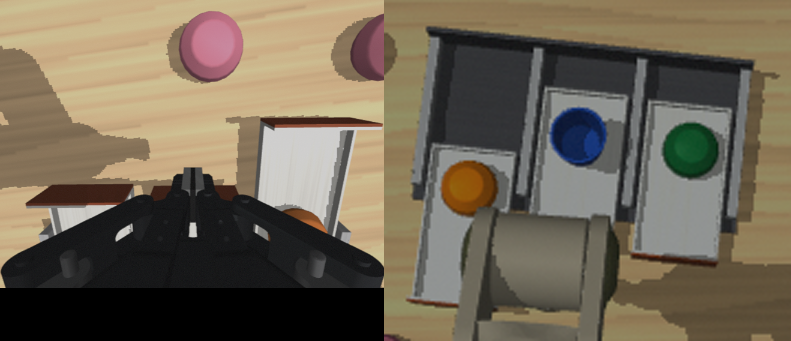

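The left tray is out with the amber dome upright, and the tips are centred in front of the middle lip. Descend and push.

Request:
step_arm:
  increments:
    - {"x": 0,"y": 0,"z": 3.5,"wx": 0,"wy": 0,"wz": 0,"gripper": 0}
    - {"x": 0,"y": 0,"z": 3.0,"wx": 0,"wy": 0,"wz": 0,"gripper": 0}
    - {"x": 0,"y": 0,"z": 0,"wx": 0,"wy": 0,"wz": 0,"gripper": 0}
    - {"x": 0,"y": 0,"z": 0,"wx": 0,"wy": 0,"wz": 0,"gripper": 0}
    - {"x": 0,"y": 0.8,"z": 0,"wx": 0,"wy": 0,"wz": 0,"gripper": 0}
    - {"x": 0,"y": 0.8,"z": 0,"wx": 0,"wy": 0,"wz": 0,"gripper": 0}
    - {"x": 0,"y": 0.6,"z": 0,"wx": 0,"wy": 0,"wz": 0,"gripper": 0}
    - {"x": 0,"y": 0.3,"z": 0,"wx": 0,"wy": 0,"wz": 0,"gripper": 0}
    - {"x": 0,"y": 0.2,"z": 0,"wx": 0,"wy": 0,"wz": 0,"gripper": 0}
    - {"x": 0,"y": 0.2,"z": 0,"wx": 0,"wy": 0,"wz": 0,"gripper": 0}
    - {"x": 0,"y": 0.2,"z": 0,"wx": 0,"wy": 0,"wz": 0,"gripper": 0}
    - {"x": 0,"y": 0.2,"z": 0,"wx": 0,"wy": 0,"wz": 0,"gripper": 0}
    - {"x": 0,"y": 0.3,"z": 0,"wx": 0,"wy": 0,"wz": 0,"gripper": 0}
    - {"x": 0,"y": 0.4,"z": 0,"wx": 0,"wy": 0,"wz": 0,"gripper": 0}
    - {"x": 0,"y": 0.4,"z": 0,"wx": 0,"wy": 0,"wz": 0,"gripper": 0}
    - {"x": 0,"y": 0.4,"z": 0,"wx": 0,"wy": 0,"wz": 0,"gripper": 0}
    - {"x": 0,"y": 0.4,"z": 0,"wx": 0,"wy": 0,"wz": 0,"gripper": 0}
    - {"x": 0,"y": 0.4,"z": 0,"wx": 0,"wy": 0,"wz": 0,"gripper": 0}
    - {"x": 0,"y": 0.3,"z": 0,"wx": 0,"wy": 0,"wz": 0,"gripper": 0}
    - {"x": 0,"y": 0.2,"z": 0,"wx": 0,"wy": 0,"wz": 0,"gripper": 0}

```text
time_s: 9.55
position: [0.5392, 0.0678, 0.2126]
tool_rot: [[0.13, 0.991, -0.0], [0.991, -0.13, 0.0], [0.0, -0.0, -1.0]]
ft_force: [-2.3, 2.4, 0.9]
grip_width: 0.0001
```

Request:
step_arm:
  increments:
    - {"x": 0,"y": 0.2,"z": 0,"wx": 0,"wy": 0,"wz": 0,"gripper": 0}
    - {"x": 0,"y": 0.2,"z": 0,"wx": 0,"wy": 0,"wz": 0,"gripper": 0}
    - {"x": 0,"y": 0.2,"z": 0,"wx": 0,"wy": 0,"wz": 0,"gripper": 0}
    - {"x": 0,"y": 0.2,"z": 0,"wx": 0,"wy": 0,"wz": 0,"gripper": 0}
    - {"x": 0,"y": 0.1,"z": 0,"wx": 0,"wy": 0,"wz": 0,"gripper": 0}
    - {"x": 0,"y": 0.1,"z": 0,"wx": 0,"wy": 0,"wz": 0,"gripper": 0}

```text
time_s: 10.15
position: [0.5489, 0.0665, 0.2127]
tool_rot: [[0.13, 0.991, -0.0], [0.991, -0.13, -0.0], [-0.0, -0.0, -1.0]]
ft_force: [-2.1, 2.0, 0.3]
grip_width: 0.0001
```

Request:
step_arm:
  increments:
    - {"x": 0,"y": 0.1,"z": 0,"wx": 0,"wy": 0,"wz": 0,"gripper": 0}
    - {"x": 0,"y": 0.1,"z": 0,"wx": 0,"wy": 0,"wz": 0,"gripper": 0}
    - {"x": 0,"y": 0.1,"z": 0,"wx": 0,"wy": 0,"wz": 0,"gripper": 0}
    - {"x": 0,"y": 0.1,"z": 0,"wx": 0,"wy": 0,"wz": 0,"gripper": 0}

```text
time_s: 10.55
position: [0.5529, 0.0659, 0.2127]
tool_rot: [[0.13, 0.991, -0.0], [0.991, -0.13, -0.0], [-0.0, -0.0, -1.0]]
ft_force: [-1.8, 2.3, 0.1]
grip_width: -0.0
```

Request:
step_arm:
  increments:
    - {"x": 0,"y": 0.1,"z": 0,"wx": 0,"wy": 0,"wz": 0,"gripper": 0}
    - {"x": 0,"y": 0.1,"z": 0,"wx": 0,"wy": 0,"wz": 0,"gripper": 0}
    - {"x": 0,"y": 0.1,"z": 0,"wx": 0,"wy": 0,"wz": 0,"gripper": 0}

```text
time_s: 10.85
position: [0.5544, 0.0658, 0.2126]
tool_rot: [[0.13, 0.991, -0.006], [0.992, -0.13, 0.0], [-0.0, -0.006, -1.0]]
ft_force: [-16.1, 2.4, 10.6]
grip_width: 0.0001
```

16 N: the middle tray is home. Home-to-out difference is about 123 mm against the 120 mm stroke. On to the right tray.

Request:
step_arm:
  increments:
    - {"x": 0,"y": -0.5,"z": 0,"wx": 0,"wy": 0,"wz": 0,"gripper": 0}
    - {"x": 0,"y": -2.0,"z": 0,"wx": 0,"wy": 0,"wz": 0,"gripper": 0}
    - {"x": 0,"y": -2.0,"z": -1,"wx": 0,"wy": 0,"wz": 0,"gripper": 0}
    - {"x": 0,"y": -1.5,"z": -3,"wx": 0,"wy": 0,"wz": 0,"gripper": 0}
    - {"x": 0,"y": -1.5,"z": -2.5,"wx": 0,"wy": 0,"wz": 0,"gripper": 0}
    - {"x": -3,"y": 0,"z": 0,"wx": 0,"wy": 0,"wz": 0,"gripper": 0}
    - {"x": -3.2,"y": 0,"z": 0,"wx": 0,"wy": 0,"wz": 0,"gripper": 0}
    - {"x": -3.2,"y": 0,"z": 0,"wx": 0,"wy": 0,"wz": 0,"gripper": 0}
    - {"x": -3,"y": 0,"z": 0,"wx": 0,"wy": 0,"wz": 0,"gripper": 0}
    - {"x": 0,"y": 0,"z": 0,"wx": 0,"wy": 0,"wz": 0,"gripper": 0}
    - {"x": 0,"y": 0,"z": 3.5,"wx": 0,"wy": 0,"wz": 0,"gripper": 0}
    - {"x": 0,"y": 0,"z": 3,"wx": 0,"wy": 0,"wz": 0,"gripper": 0}
    - {"x": 0,"y": 0,"z": 0,"wx": 0,"wy": 0,"wz": 0,"gripper": 0}
    - {"x": 0,"y": 0,"z": 0,"wx": 0,"wy": 0,"wz": 0,"gripper": 0}

```text
time_s: 12.25
position: [0.4657, -0.0475, 0.2133]
tool_rot: [[0.13, 0.991, 0.0], [0.991, -0.13, -0.0], [-0.0, 0.0, -1.0]]
ft_force: [0.8, -0.4, 1.5]
grip_width: 0.0001
```

Request:
step_arm:
  increments:
    - {"x": 0,"y": 0.8,"z": 0,"wx": 0,"wy": 0,"wz": 0,"gripper": 0}
    - {"x": 0,"y": 0.8,"z": 0,"wx": 0,"wy": 0,"wz": 0,"gripper": 0}
    - {"x": 0,"y": 0.3,"z": 0,"wx": 0,"wy": 0,"wz": 0,"gripper": 0}
    - {"x": 0,"y": 0.2,"z": 0,"wx": 0,"wy": 0,"wz": 0,"gripper": 0}
    - {"x": 0,"y": 0.2,"z": 0,"wx": 0,"wy": 0,"wz": 0,"gripper": 0}
    - {"x": 0,"y": 0.2,"z": 0,"wx": 0,"wy": 0,"wz": 0,"gripper": 0}
    - {"x": 0,"y": 0.2,"z": 0,"wx": 0,"wy": 0,"wz": 0,"gripper": 0}
    - {"x": 0,"y": 0.2,"z": 0,"wx": 0,"wy": 0,"wz": 0,"gripper": 0}
    - {"x": 0,"y": 0.3,"z": 0,"wx": 0,"wy": 0,"wz": 0,"gripper": 0}
    - {"x": 0,"y": 0.4,"z": 0,"wx": 0,"wy": 0,"wz": 0,"gripper": 0}
    - {"x": 0,"y": 0.4,"z": 0,"wx": 0,"wy": 0,"wz": 0,"gripper": 0}
    - {"x": 0,"y": 0.4,"z": 0,"wx": 0,"wy": 0,"wz": 0,"gripper": 0}
    - {"x": 0,"y": 0.4,"z": 0,"wx": 0,"wy": 0,"wz": 0,"gripper": 0}
    - {"x": 0,"y": 0.4,"z": 0,"wx": 0,"wy": 0,"wz": 0,"gripper": 0}
    - {"x": 0,"y": 0.4,"z": 0,"wx": 0,"wy": 0,"wz": 0,"gripper": 0}
    - {"x": 0,"y": 0.4,"z": 0,"wx": 0,"wy": 0,"wz": 0,"gripper": 0}
    - {"x": 0,"y": 0.3,"z": 0,"wx": 0,"wy": 0,"wz": 0,"gripper": 0}
    - {"x": 0,"y": 0.2,"z": 0,"wx": 0,"wy": 0,"wz": 0,"gripper": 0}
    - {"x": 0,"y": 0.2,"z": 0,"wx": 0,"wy": 0,"wz": 0,"gripper": 0}

```text
time_s: 14.15
position: [0.5318, -0.0563, 0.2127]
tool_rot: [[0.13, 0.991, -0.0], [0.991, -0.13, 0.0], [0.0, -0.0, -1.0]]
ft_force: [-1.8, 2.8, 0.6]
grip_width: 0.0006
```

Request:
step_arm:
  increments:
    - {"x": 0,"y": 0.1,"z": 0,"wx": 0,"wy": 0,"wz": 0,"gripper": 0}
    - {"x": 0,"y": 0.1,"z": 0,"wx": 0,"wy": 0,"wz": 0,"gripper": 0}
    - {"x": 0,"y": 0.1,"z": 0,"wx": 0,"wy": 0,"wz": 0,"gripper": 0}
    - {"x": 0,"y": 0.1,"z": 0,"wx": 0,"wy": 0,"wz": 0,"gripper": 0}

```text
time_s: 14.55
position: [0.5357, -0.0568, 0.2127]
tool_rot: [[0.13, 0.991, -0.0], [0.991, -0.13, 0.0], [0.0, -0.0, -1.0]]
ft_force: [-2.3, 2.0, -1.1]
grip_width: -0.0002
```

Request:
step_arm:
  increments:
    - {"x": 0,"y": 0.1,"z": 0,"wx": 0,"wy": 0,"wz": 0,"gripper": 0}
    - {"x": 0,"y": 0.1,"z": 0,"wx": 0,"wy": 0,"wz": 0,"gripper": 0}
    - {"x": 0,"y": 0.1,"z": 0,"wx": 0,"wy": 0,"wz": 0,"gripper": 0}

```text
time_s: 14.85
position: [0.5384, -0.0572, 0.2126]
tool_rot: [[0.13, 0.991, -0.002], [0.991, -0.13, 0.0], [0.0, -0.002, -1.0]]
ft_force: [-7.1, 2.1, 4.4]
grip_width: -0.0001
```

One millimetre more to seat it, then back off, lift and swing clear for a last look.

Request:
step_arm:
  increments:
    - {"x": 0,"y": 0.1,"z": 0,"wx": 0,"wy": 0,"wz": 0,"gripper": 0}

```text
time_s: 14.95
position: [0.5389, -0.0573, 0.2127]
tool_rot: [[0.13, 0.991, -0.004], [0.991, -0.13, 0.001], [0.0, -0.004, -1.0]]
ft_force: [-12.6, 2.1, 7.2]
grip_width: -0.0005
```

Request:
step_arm:
  increments:
    - {"x": 0,"y": -0.5,"z": 0,"wx": 0,"wy": 0,"wz": 0,"gripper": 0}
    - {"x": 0,"y": -2,"z": 0,"wx": 0,"wy": 0,"wz": 0,"gripper": 0}
    - {"x": 0,"y": -2,"z": 0,"wx": 0,"wy": 0,"wz": 0,"gripper": 0}
    - {"x": 0,"y": -2,"z": -3,"wx": 0,"wy": 0,"wz": 0,"gripper": 0}
    - {"x": 0,"y": -1,"z": -4,"wx": 0,"wy": 0,"wz": 0,"gripper": 0}
    - {"x": 0,"y": 0,"z": -4,"wx": 0,"wy": 0,"wz": 0,"gripper": 0}
    - {"x": 0,"y": 0,"z": -4,"wx": 0,"wy": 0,"wz": 0,"gripper": 0}
    - {"x": -4,"y": -1,"z": 0,"wx": 0,"wy": 0,"wz": 0,"gripper": 0}
    - {"x": -4,"y": -1,"z": 0,"wx": 0,"wy": 0,"wz": 0,"gripper": 0}
    - {"x": -4,"y": -1,"z": 0,"wx": 0,"wy": 0,"wz": 0,"gripper": 0}
    - {"x": -4,"y": -1,"z": 0,"wx": 0,"wy": 0,"wz": 0,"gripper": 0}
    - {"x": -4,"y": 0,"z": 0,"wx": 0,"wy": 0,"wz": 0,"gripper": 0}
    - {"x": 0,"y": 0,"z": 0,"wx": 0,"wy": 0,"wz": 0,"gripper": 0}
    - {"x": 0,"y": 0,"z": 0,"wx": 0,"wy": 0,"wz": 0,"gripper": 0}

```text
time_s: 16.35
position: [0.3994, -0.2413, 0.3628]
tool_rot: [[0.132, 0.991, 0.001], [0.991, -0.132, -0.001], [-0.001, 0.001, -1.0]]
ft_force: [-0.1, -0.6, 0.3]
grip_width: -0.0
```

Run:
```python
from h import *
t=grab('top'); print(env.observe()['time_s'],env.observe()['ft_force'])
cv2.imwrite('pics/top3.png',cv2.resize(t['color'][145:335,195:400],None,fx=3,fy=3,interpolation=cv2.INTER_CUBIC))
```

```text
16.4 [-1.03996244  0.55422968  0.55501311]
```

View pics/top3.png

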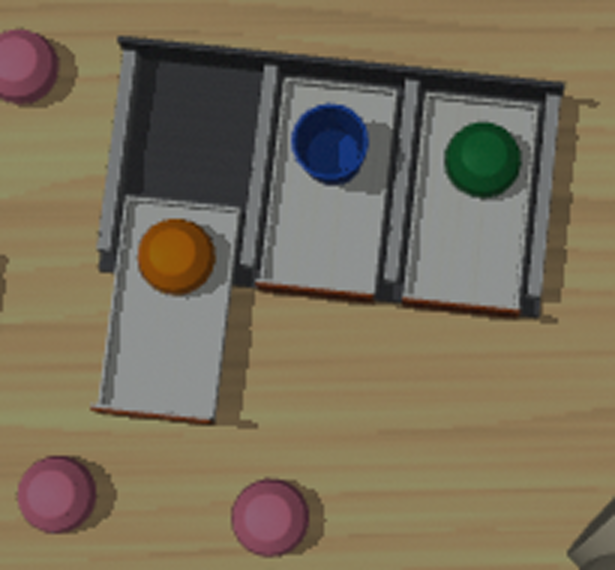

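The left tray is out, with its lip at (93–212, 415). The middle and right trays are home, with lips at (257–375, 292) and (403–520, 307). All three glass pieces are upright. One numeric check, then hand in.

Run:
```python
from h import *
im=grab('top'); l=ray(im,[(195+a/3,145+b/3) for a,b in [(152.5,415),(316,292),(461.5,307)]],.06)-[.6637,.053,0]
x=l@np.array([.9916,-.1296,0]); print('joints rel. middle home',x[1]-x)
print(env.close_job())
```

```text
joints rel. middle home [ 0.11863641  0.         -0.0010393 ]
the job is handed in; nothing more can be done
None
```

I drew the tray with the amber paperweight (the left one) fully out to its stop. I hooked the closed fingertips behind its lip, without pinching it. After that I pushed the middle and right trays fully home with the fingertips, and handed the job in at about 16.5 s.

- **At the stops:** the horizontal push or pull rose from about 3 N while sliding to about 15 N (left), 16 N (middle) and 13 N (right). That is a clear sign each tray was against its stop.
- **Last top view:** the left tray measures 119 mm further out than the middle one, against a stroke of 120 mm. The right tray is within 1 mm of the middle one.
- **Glass and other things:** all three glass pieces stand upright on their trays, and the pink look-alikes are where they were. I did not view the slab or the right-hand things again after the moves, but the tool never came down near them.
- **Disagreement:** the stop positions differed from my first camera estimate of the rack's position by about 3 to 6 mm. I relied on the contact force there, so it had no effect on the result.

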